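Unclamp the well tile on the tile rotator

TASK

The white well tile has finished its run on the tile rotator and has to be freed from the clamp. Press the orange release pad on the blue sliding jaw down, keep it down and push the jaw back along its toothed bar until it is against its back stops. Then reach into the gap between the two dark fixed claws and gently push the tile away from them until it lies clear of the lips of the claws and of the jaw, ready to be lifted straight out; only press and push, do not pick anything up, and leave everything else as it stands.

Things in the scene. Friction and masses are not known exactly. Their poses are not given: they have to be found in the camera images.
- rotator: tile rotator, fixed: white casing 176x206x45 mm, control panel facing its -x; grey platform 190 (x) by 250 (y) mm, its top 78 mm above the bench, from y = -122 to 128 mm. Origin on the bench, z up. The clamp bar runs along y at x = 0: two dark fixed claws at the -y end; the blue jaw opens towards +y. Rims 7 mm high at x = -93 and +93 mm on the platform
- claw_lip (a point): point midway between the two claws on the edge line of their lips (rotator y = -90 mm), 25 mm above the platform; axes as the rotator's. The claws stand at x = -59 to -33 and 33 to 59 mm, y = -120 to -98 mm, 31 mm high, the lips 25 to 31 mm above the platform; the 66 mm gap between them is open to the platform's edge
- jaw (a joint): slide of the blue jaw along the rotator's +y, m: 0 clamped, 0.060 against its rubber back stops. A ratchet pawl in a saw-tooth rack (10 mm pitch) blocks it from moving back unless the release is held down; then 2 to 4 N move it. It can always be pushed towards the claws. Jaw plate 92 mm wide (x), 31 mm high, its lip 8 mm out over the tile
- jaw_lip (a point): point at the middle of the jaw lip's edge, 25 mm above the platform; moves with the jaw; axes as the rotator's
- release (a joint): travel of the orange release pad, straight down, m: 0 up, 0.006 fully down. The pawl is clear of the rack from 0.003. Spring: 3 N to start, 7.5 N at the bottom; it springs up when let go
- release_top (a point): top centre of the orange release pad, 40 mm (x) by 31 mm (y); when up it is 41 mm above the platform and 10 mm above the jaw; moves with jaw and pad; axes as the rotator's. Open towards -y and both x; on its +y side stands the thumb stop
- thumb_stop (a point): centre of the upright face of the blue thumb stop on the jaw, 19.5 mm from the pad's centre towards +y; the face looks to -y, is 56 mm wide and rises to 64 mm above the platform. A finger on the pad pushes the jaw back by this face; axes as the rotator's
- tile: white well tile 66x150x24 mm (solid to 22 mm), about 0.18 kg, loose on the platform between claws and jaw, under their lips (3 mm of air above it). Origin centre of underside; own y (150 mm) along the rotator's x, own x to the rotator's +y. Clamped, its edge is against the claws, at rotator y = -97.5 mm; its middle is up to 12 mm off x = 0
- tile_near_front (a point): the vertical edge of the tile at its claw side, end towards the panel, half-way up
- tile_near_back (a point): the vertical edge of the tile at its claw side, end away from the panel, half-way up
- tile_far_front (a point): the vertical edge of the tile at its jaw side, end towards the panel, half-way up
- tile_far_back (a point): the vertical edge of the tile at its jaw side, end away from the panel, half-way up
- red_dropper: red dropper bottle 37 x 37 x 98 mm, standing on the bench beyond the jaw's end of the rotator; leave alone; origin centre of underside
- blue_dropper: blue dropper bottle 37 x 37 x 98 mm, standing on the bench beyond the claws' end of the rotator; leave alone; origin centre of underside
- bench_timer: timer 70 x 70 x 25 mm; leave alone; origin centre of underside
- sample_cup: specimen cup with yellow lid, 61 x 61 x 70 mm; leave alone; origin centre of underside
- test_strips: card box of test strips 68 x 112 x 46 mm; leave alone; origin centre of underside
- amber_bottle: brown bottle with white cap 59 x 59 x 122 mm; leave alone; origin centre of underside
- register: dark blue notebook 210 x 152 x 14 mm; leave alone; origin centre of underside

How it is judged:
On the way, in this order (a step that is already met when the one before it is completed fails the run):
1. the release pad is pressed while the jaw still clamps the tile (value of joint release above 0.002 m and value of joint jaw below 0.005 m), for 0.05 s.
2. the jaw is pushed back to its back stops (value of joint jaw above 0.056 m), for 0.1 s.
At the end, for the whole second after the job is handed in: The jaw is at its back stops (within 4 mm), the tile lies flat and at rest on the platform, and seen from above all four of its corners are clear of the claws' lips (8 mm from where it was clamped) and of the jaw's lip (room of 44 mm in all) (value of joint jaw above 0.056 m and y of each of tile_near_front, tile_near_back in the frame of claw_lip above 0 m and y of each of tile_far_front, tile_far_back in the frame of jaw_lip below 0 m and height (world z) of tile below 0.081 m and angle between tile's own z axis and vertical below 0.05 rad and linear speed of tile below 0.01 m/s); the robot touches nothing.
It fails at once if the tile is lifted or tipped (height (world z) of tile above 0.09 m or angle between tile's own z axis and vertical above 0.2 rad).
It fails at once if the tile is squeezed or pressed with more than 20 N (contact force between the fingers and tile above 20 N).
It fails at once if a bystander is moved (distance of any of red_dropper, blue_dropper, bench_timer, sample_cup, test_strips, amber_bottle, register from where it was at the start of the episode above 0.02 m).
It also fails if it takes over 38 s, if anything falls off the work surface, if the arm or the gripper's body presses on something with over 40 N, if the wrist force passes 120 N, or if a joint passes its speed limit or range.

ROBOT

A 6-joint arm with a two-finger parallel gripper is mounted at the origin on a cart in front of the work surface, level with it; the furniture and walls round the work are solid. World frame = base frame: x ahead of the robot, y to its left, z up, the work surface at z = 0. Lengths are in m, angles in rad, forces in N, time in s.
With the tool pointing down it reaches from about 0.35 to 0.95 m from the base axis. Payload 17.4 kg.
Tool frame: the origin (TCP) lies at the very end of the fingers, on their centre line; the grasp point (between the pads) lies manip.tcp_to_grasp behind it (manip.tcp_to_grasp is the distance from the TCP to the grasp point, in m); z points along the fingers, y is the line along which they close (so a half turn about z gives the same grasp; the last joint's range is limited). The gripper opens to 93 mm and grips with 3 to 60 N. Pads are 15 mm wide; open, the fingers measure 128 mm over their backs; the gripper's body (75 mm by 188 mm) begins 65 mm behind the grasp point.
Start: joints at [-1.234, 0.116, 1.442, -0, 1.584, -0.038], TCP at [0.247, -0.628, 0.219] pointing down, gripper open.
Joint ranges: [-2.83, 2.83], [-0.83, 2.19], [0.07, 2.5], [-1.14, 4.28], [0.01, 3], [-2.97, 2.97]. Speed limits (rad/s): [1.89, 1.89, 2.22, 3.14, 3.14, 3.14].

INTERFACE

Orientations are given as a unit quaternion [w, x, y, z].
In Python, from rig import manip gives the robot as it stands.
- The arm moves only by the tool drive_effector, called after "Call:" by a JSON object that holds its "method" and its "body". Schema: {"type":"object","properties":{"increments":{"type":"object","properties":{"aperture":{"type":"array","items":{"type":"number"},"minItems":1,"maxItems":12},"dx":{"type":"array","items":{"type":"number"},"minItems":1,"maxItems":12},"dy":{"type":"array","items":{"type":"number"},"minItems":1,"maxItems":12},"dz":{"type":"array","items":{"type":"number"},"minItems":1,"maxItems":12},"ax":{"type":"array","items":{"type":"number"},"minItems":1,"maxItems":12},"ay":{"type":"array","items":{"type":"number"},"minItems":1,"maxItems":12},"az":{"type":"array","items":{"type":"number"},"minItems":1,"maxItems":12}},"additionalProperties":false,"required":["aperture","dx","dy","dz","ax","ay","az"]},"force":{"type":"number"},"only":{"type":"string"},"quiet":{"type":"boolean"},"lines":{"type":"string"}},"required":["increments"],"additionalProperties":false}. increments is an object with one list for each field, all of the same length, 1 to 12, a row being the entries at one place: aperture (the finger opening in m), dx, dy, dz (the shift in fractions of the full range, 1 being 0.6 m), ax, ay, az (a rotation vector in parts of the range, where 1.0 means 2 rad); each row is the pose to reach, as a shift and turn from the pose commanded when the call began, along the tool's axes at that moment; what a row does not reach only later rows make up. A row lasts 1/10 s, in which the tool goes at most 0.05 m and 0.15 rad, less where a joint would pass 70% of its speed; a pose out of reach is approached as far as the arm can. The fingers move at their own pace and stop on an object; force is the grip in N (left out, the last holds). Time passes only in rows, so rows that do not move let the fingers close. The tool returns the time, the measured TCP pose, the force, the opening and the grip force at its end. only (a regular expression) keeps the lines of the reply that match it, lines (a string "A,B") keeps lines A to B, and quiet returns only ok. No shift or turn number may pass 1 either way. Input that does not fit is refused with a message, and nothing moves.
- manip.state(): the state, without advancing time (a new reading comes with each control period).
- manip.capture(name): name is "scene" or "top" or "wrist"; returns the picture (400x640x3 uint8, red, green, blue); there is no depth.
- manip.camera_info(name): a dict with "K" (3x3 intrinsics, pixels), "distortion" ([k1, k2, p1, p2, k3] as OpenCV has them; the pictures are not rectified), "pose" (4x4, takes a point from camera to world coordinates). Camera axes: x right, y down, z forward; pixel columns grow to the right and rows downward; lengths in m; the calibration is good to about 2 mm. A picture is of the moment at which its call begins: read the wrist's pose just before it. camera_info takes no time and is no camera call; for the wrist camera it gives the pose at the moment of the call.
- manip.hand_in(): hands the job in; it is judged then, once.
The state is a dict: "time": time; "joints": joint angles; "dq": joint speeds; "tau": joint torques, N m; "tcp_pos": TCP position; "ee_rot": TCP orientation; "contact_force": force on the tool from outside, world axes, zero at the start; "wrist_torque": the same for the moment, N m; "width": finger opening in m; "grasp_force": force on a finger pad.
Only numpy, scipy, OpenCV 4.12 (cv2) and the standard library are available. Lean on these libraries where they do the work, as an engineer would, in place of code of your own. Each camera call takes 0.05 s, during which the arm holds its last target. There are 200 camera calls.

## Working session

There is one attempt and no reset: what is moved stays moved. The work goes in short steps, Python scripts to look and compute and a tool call to move; the robot and the scene stay as the last step left them, time stands still between calls to the robot, and variables do not carry over. Pictures are saved under pics/ and viewed, at most 10 in all, crops included, and the job is handed in when it is done.

```bash
ls; mkdir -p pics; python3 - <<'E'
from rig import manip
import cv2
for n in("scene","top"):
    cv2.imwrite(f"pics/{n}0.png",cv2.cvtColor(manip.capture(n),cv2.COLOR_RGB2BGR))
s=manip.state();print(s);print(manip.tcp_to_grasp)
E
```

```text
pics
rig.py
{'time': 0.1, 'joints': array([-1.23383574e+00,  1.16436847e-01,  1.44216882e+00,  8.37716951e-06,
        1.58397522e+00, -3.77659267e-02]), 'dq': array([-0.00256512, -0.00237357, -0.00119043, -0.00151812,  0.00076194,
        0.00077409]), 'tau': array([ 2.90117259e-04, -7.22894168e+01, -6.23865867e+01,  7.81973591e-02,
        2.27977219e-02, -5.19844161e-05]), 'tcp_pos': array([ 0.24702291, -0.62799796,  0.21799819]), 'ee_rot': array([-4.89222612e-04,  9.82498663e-01,  1.86268979e-01, -6.95017301e-05]), 'contact_force': array([0.03579979, 0.08530065, 0.97498435]), 'wrist_torque': array([-0.00110796,  0.03241356, -0.02456564]), 'grasp_force': 0.0, 'width': 0.09327808869683572}
0.0188
```

View pics/top0.png

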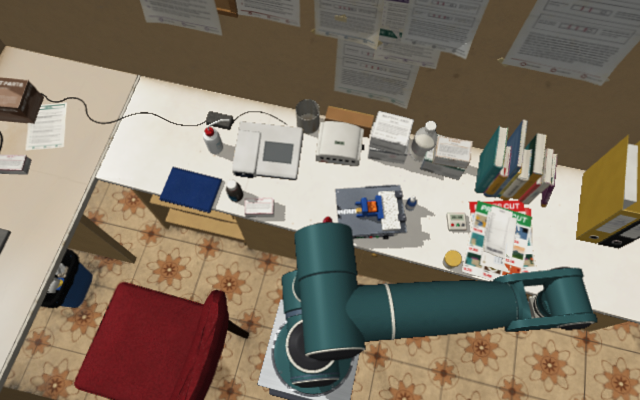

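View pics/scene0.png

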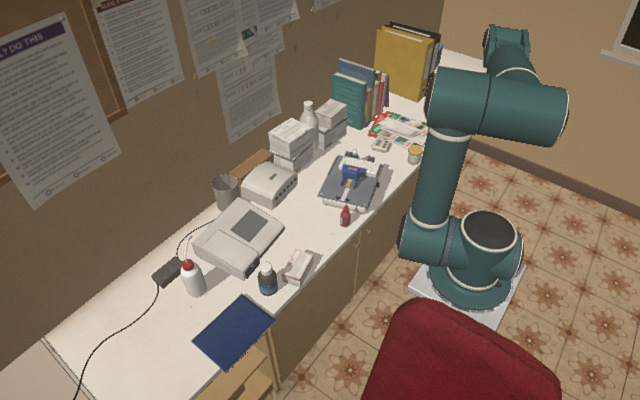

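Top view: rotator spans about (335–405, 185–237). The white tile and the claws are at its right end, the blue and orange jaw is at about (372,208), and the blue dropper is at (411,203). Next I'll enlarge it.

```bash
cat > h.py <<'E'
import numpy as np,cv2
from rig import manip
def p2w(ci,uv,z):
    K=np.array(ci["K"],float);T=np.array(ci["pose"]);d=np.array(ci["distortion"],float)
    n=cv2.undistortPoints(np.array(uv,float).reshape(-1,1,2),K,d).reshape(-1,2)
    r=np.c_[n,np.ones(len(n))]@T[:3,:3].T
    return T[:3,3]+r*((z-T[2,3])/r[:,2])[:,None]
def w2p(ci,P):
    T=np.linalg.inv(np.array(ci["pose"]))
    return cv2.projectPoints(np.array(P,float).reshape(-1,3),cv2.Rodrigues(T[:3,:3])[0],T[:3,3],np.array(ci["K"],float),np.array(ci["distortion"],float))[0].reshape(-1,2)
def save(img,f,box,k):
    x0,y0,x1,y1=box
    cv2.imwrite(f,cv2.resize(cv2.cvtColor(img[y0:y1,x0:x1],cv2.COLOR_RGB2BGR),None,fx=k,fy=k,interpolation=cv2.INTER_CUBIC))
E
python3 - <<'E'
from h import *
im=cv2.imread("pics/top0.png")[:,:,::-1]
save(im,"pics/t1.png",(325,170,425,245),8)
ci=manip.camera_info("top");print(ci)
print(p2w(ci,[(335,190),(402,185),(408,234),(370,208)],.078))
print(manip.camera_info("wrist"))
E
```

```text
{'K': array([[515.02806909,   0.        , 318.02854149],
       [  0.        , 515.02806909, 194.96108891],
       [  0.        ,   0.        ,   1.        ]]), 'distortion': array([0.05330363, 0.        , 0.        , 0.        , 0.        ]), 'pose': array([[ 2.39177472e-01, -8.98904114e-01,  3.67104250e-01,
        -1.68004877e-01],
       [-9.70974050e-01, -2.22155467e-01,  8.86360072e-02,
        -5.85607801e-02],
       [ 1.87894472e-03, -3.77648437e-01, -9.25947152e-01,
         1.88536631e+00],
       [ 0.00000000e+00,  0.00000000e+00,  0.00000000e+00,
         1.00000000e+00]])}
[[ 0.58383696  0.05663633  0.078     ]
 [ 0.66528348 -0.18679386  0.078     ]
 [ 0.47751838 -0.24317595  0.078     ]
 [ 0.54403571 -0.08737148  0.078     ]]
{'K': array([[335.42390953,   0.        , 322.86185919],
       [  0.        , 335.42390953, 202.2016405 ],
       [  0.        ,   0.        ,   1.        ]]), 'distortion': array([0.00710366, 0.        , 0.        , 0.        , 0.        ]), 'pose': array([[ 0.36626959, -0.89860003, -0.2415876 ,  0.31248445],
       [-0.93050703, -0.35421291, -0.09321957, -0.60209507],
       [-0.00180634,  0.25894246, -0.96589106,  0.38473748],
       [ 0.        ,  0.        ,  0.        ,  1.        ]])}
```

View pics/t1.png

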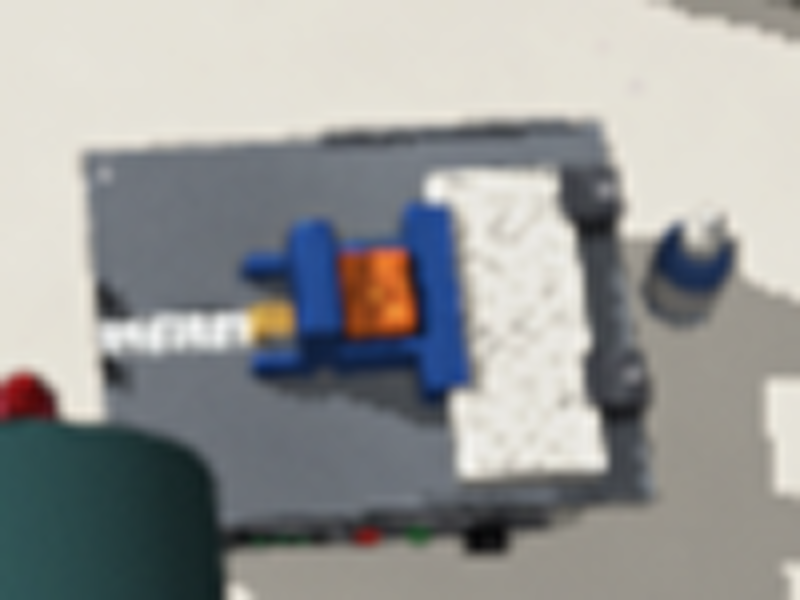

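```bash
cat > fit.py <<'E'
from h import *
from scipy.optimize import least_squares
def fit(ci,uv,P,x0=(.55,-.09,.3)):
    P=np.array(P,float)
    def tr(q):
        c,s=np.cos(q[2]),np.sin(q[2]);return np.c_[q[0]+c*P[:,0]-s*P[:,1],q[1]+s*P[:,0]+c*P[:,1],P[:,2]]
    r=least_squares(lambda q:(w2p(ci,tr(q))-uv).ravel(),x0,loss="soft_l1",x_scale=(.01,.01,.01))
    print(r.x,np.round(w2p(ci,tr(r.x))-uv,1).tolist());return r.x
def R2w(q,p):
    c,s=np.cos(q[2]),np.sin(q[2]);return np.array([q[0]+c*p[0]-s*p[1],q[1]+s*p[0]+c*p[1],p[2]])
E
python3 - <<'E'
from fit import *
ci=manip.camera_info("top")
uv=np.array([(85,152),(600,120),(650,497)])/8+[325,170]-.44
q=fit(ci,uv,[(.095,.128,.08),(.095,-.122,.08),(-.095,-.122,.08)])
T=np.array([378,290])/8+[325,170]-.44
print("pad",p2w(ci,[T],.119))
st=np.array(manip.state()["tcp_pos"]);print(st)
E
```

```text
[ 0.53708198 -0.09031123  0.30482286] [[-0.8, -0.3], [0.2, -0.0], [0.4, 0.2]]
pad [[ 0.5379001  -0.09142664  0.119     ]]
[ 0.24702291 -0.62799796  0.21799819]
```

```bash
cat > go.py <<'E'
from fit import *
from scipy.spatial.transform import Rotation as Ro
def delta(target):
    s=manip.state();w=s["ee_rot"];R=Ro.from_quat([w[1],w[2],w[3],w[0]])
    print("t",s["time"],"tcp",s["tcp_pos"],"delta tool",R.inv().apply(np.array(target)-s["tcp_pos"]).round(4))
    x=R.as_matrix()[:,0];print("toolx yaw",np.arctan2(x[1],x[0]))
E
python3 - <<'E'
from go import *
q=[ 0.53708198,-0.09031123,0.30482286]
delta(R2w(q,[0,-.09,.27]))
E
```

```text
t 0.1 tcp [ 0.24702291 -0.62799796  0.21799819] delta tool [ 0.4605 -0.3045 -0.0517]
toolx yaw 0.3747265999117766
```

Units first: shifts go in shares of 0.6 m and turns go in shares of 2 rad. So 0.46 m / 0.6 = 0.7667, -0.305 m / 0.6 = -0.5083, -1.5 rad / 2 = -0.75.

Call:
{"method": "drive_effector", "body": {"increments": {"aperture":[0, 0, 0, 0, 0, 0, 0, 0, 0, 0, 0, 0], "dx":[0.0667, 0.7667, 0.7667, 0.7667, 0.7667, 0.7667, 0.7667, 0.7667, 0.7667, 0.7667, 0.7667, 0.7667], "dy":[-0.0333, -0.5083, -0.5083, -0.5083, -0.5083, -0.5083, -0.5083, -0.5083, -0.5083, -0.5083, -0.5083, -0.5083], "dz":[-0.0833, -0.0833, -0.0833, -0.0833, -0.0833, -0.0833, -0.0833, -0.0833, -0.0833, -0.0833, -0.0833, -0.0833], "ax":[0, 0, 0, 0, 0, 0, 0, 0, 0, 0, 0, 0], "ay":[0, 0, 0, 0, 0, 0, 0, 0, 0, 0, 0, 0], "az":[-0.075, -0.75, -0.75, -0.75, -0.75, -0.75, -0.75, -0.75, -0.75, -0.75, -0.75, -0.75]}, "force": 10}}

```text
time: 1.3
tcp_pos: [0.5651, -0.1725, 0.2683]
ee_rot: [-0.0, 0.591, 0.807, 0.0]
contact_force: [-0.3, 0.4, -0.2]
width: 0.0027
grasp_force: 0.0
```

Call:
{"method": "drive_effector", "body": {"increments": {"aperture":[0, 0, 0], "dx":[0, 0, 0], "dy":[0, 0, 0], "dz":[0, 0, 0], "ax":[0, 0, 0], "ay":[0, 0, 0], "az":[0, 0, 0]}}}

```text
time: 1.6
tcp_pos: [0.563, -0.1768, 0.2685]
ee_rot: [-0.0, 0.592, 0.806, -0.0]
contact_force: [-1.1, -1.3, 0.2]
width: 0.0008
grasp_force: 0.0
```

```bash
python3 - <<'E'
from go import *
q=[ 0.53708198,-0.09031123,0.30482286]
delta(R2w(q,[0,-.09,.27]))
ci=manip.camera_info("wrist");np.savez("w1.npz",K=ci["K"],distortion=ci["distortion"],pose=ci["pose"])
save(manip.capture("wrist"),"pics/w1.png",(0,0,640,400),1.25)
E
```

```text
t 1.6 tcp [ 0.56298311 -0.17679674  0.2685196 ] delta tool [ 0.0003  0.0012 -0.0015]
toolx yaw 1.8738338996765351
```

View pics/w1.png

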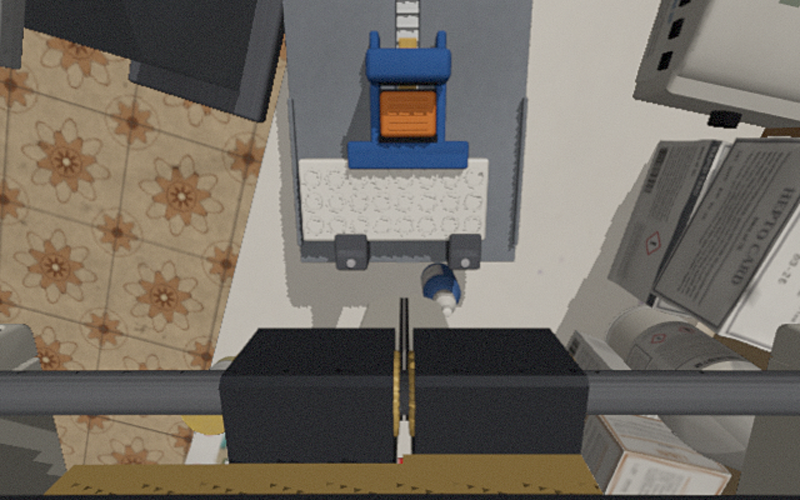

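The wrist picture shows the tile at (300–487, 158–240), the claws at (335–367, 235–270) and (449–480, 235–270), the pad at (381–437, 92–137), and the blue dropper's tip at (447,312).

```bash
python3 - <<'E'
from fit import *
ci=dict(np.load("w1.npz"))
f=lambda a:np.array(a,float)/1.25-.1
P=[(-.095,-.122,.078),(.095,-.122,.078),(-.059,-.09,.109),(-.033,-.09,.109),(.033,-.09,.109),(.059,-.09,.109)]
q=fit(ci,f([(302,262),(515,262),(335,235),(367,235),(449,235),(480,235)]),P)
def toR(w):
    d=w[:,:2]-q[:2];c,s=np.cos(q[2]),np.sin(q[2]);return np.c_[c*d[:,0]+s*d[:,1],-s*d[:,0]+c*d[:,1]].round(4).tolist()
print("pad",toR(p2w(ci,f([(381,92),(437,92),(381,137),(437,137),(409,114)]),.119)))
print("stop top",toR(p2w(ci,f([(368,80),(450,80)]),.142)))
print("tile top",toR(p2w(ci,f([(300,159),(487,158),(303,240),(484,239)]),.101)))
print("dropper tip",toR(p2w(ci,f([(448,313)]),.098)))
print("lip",toR(p2w(ci,f([(348,165),(468,165)]),.109)))
E
```

```text
[ 0.53832178 -0.0907231   0.30455495] [[-1.0, 0.5], [-0.0, 0.3], [-0.7, -0.1], [-0.2, -0.1], [0.6, -0.2], [1.9, -0.2]]
pad [[-0.0195, 0.0156], [0.0201, 0.0156], [-0.02, -0.015], [0.0207, -0.0151], [0.0003, 0.0008]]
stop top [[-0.0267, 0.0206], [0.0267, 0.0205]]
tile top [[-0.0842, -0.0313], [0.0612, -0.0307], [-0.086, -0.096], [0.062, -0.0953]]
dropper tip [[0.0346, -0.1617]]
lip [[-0.046, -0.0355], [0.0455, -0.0356]]
```

```bash
sed -i '$a Q=[.5383,-.0907,.3046]' go.py; python3 -c "
from go import *
delta(R2w(Q,[0,.003,.13]))"
```

```text
t 1.65 tcp [ 0.56296792 -0.17691599  0.26859971] delta tool [0.0927 0.0022 0.1386]
toolx yaw 1.873512156653554
```

Converted, 0.138 m / 0.6 = 0.23, 0.125 m / 0.6 = 0.2083.

Call:
{"method": "drive_effector", "body": {"increments": {"aperture":[0, 0, 0, 0, 0, 0, 0, 0], "dx":[0.0833, 0.155, 0.155, 0.155, 0.155, 0.155, 0.155, 0.155], "dy":[0.0033, 0.0033, 0.0033, 0.0033, 0.0033, 0.0033, 0.0033, 0.0033], "dz":[0, 0.0167, 0.1, 0.1667, 0.2083, 0.23, 0.23, 0.23], "ax":[0, 0, 0, 0, 0, 0, 0, 0], "ay":[0, 0, 0, 0, 0, 0, 0, 0], "az":[0, 0, 0, 0, 0, 0, 0, 0]}}}

```text
time: 2.45
tcp_pos: [0.538, -0.0871, 0.1321]
ee_rot: [0.001, 0.592, 0.806, 0.0]
contact_force: [0.6, -0.3, 0.1]
width: 0.0003
grasp_force: 0.0
```

```bash
python3 -c "
from go import *
delta(R2w(Q,[0,.003,.114]))"
```

```text
t 2.45 tcp [ 0.53799203 -0.087144    0.13206347] delta tool [-0.0005 -0.0008  0.0181]
toolx yaw 1.8740968829312032
```

Converted, 0.017 m / 0.6 = 0.0283, 0.016 m / 0.6 = 0.0267.

Call:
{"method": "drive_effector", "body": {"increments": {"aperture":[0, 0, 0, 0, 0, 0, 0, 0], "dx":[0, 0, 0, 0, 0, 0, 0, 0], "dy":[0, 0, 0, 0, 0, 0, 0, 0], "dz":[0.0133, 0.02, 0.0233, 0.0267, 0.0283, 0.0283, 0.0283, 0.0283], "ax":[0, 0, 0, 0, 0, 0, 0, 0], "ay":[0, 0, 0, 0, 0, 0, 0, 0], "az":[0, 0, 0, 0, 0, 0, 0, 0]}}}

```text
time: 3.25
tcp_pos: [0.5379, -0.0867, 0.1145]
ee_rot: [0.001, 0.592, 0.806, 0.0]
contact_force: [-0.7, -0.3, 7.0]
width: 0.0003
grasp_force: 3.3
```

Converted, 0.066 m / 0.6 = 0.11, 0.061 m / 0.6 = 0.1017.

Call:
{"method": "drive_effector", "body": {"increments": {"aperture":[0, 0, 0, 0, 0, 0, 0, 0, 0, 0, 0, 0], "dx":[0.0067, 0.0133, 0.0217, 0.0333, 0.045, 0.0567, 0.0683, 0.08, 0.0917, 0.1017, 0.11, 0.11], "dy":[0, 0, 0, 0, 0, 0, 0, 0, 0, 0, 0, 0], "dz":[0, 0, 0, 0, 0, 0, 0, 0, 0, 0, 0, 0], "ax":[0, 0, 0, 0, 0, 0, 0, 0, 0, 0, 0, 0], "ay":[0, 0, 0, 0, 0, 0, 0, 0, 0, 0, 0, 0], "az":[0, 0, 0, 0, 0, 0, 0, 0, 0, 0, 0, 0]}}}

```text
time: 4.45
tcp_pos: [0.5182, -0.0234, 0.1146]
ee_rot: [0.001, 0.592, 0.806, 0.0]
contact_force: [-1.2, -0.5, 7.0]
width: 0.0009
grasp_force: 3.2
```

```bash
python3 -c "
from go import *
delta(R2w(Q,[0,.072,.114]))"
```

```text
t 4.45 tcp [ 0.51820413 -0.02338433  0.1146083 ] delta tool [ 0.0018 -0.001   0.0006]
toolx yaw 1.8751601080810392
```

Converted, 0.006 m / 0.6 = 0.01, 0.003 m / 0.6 = 0.005.

Call:
{"method": "drive_effector", "body": {"increments": {"aperture":[0, 0, 0, 0], "dx":[0.005, 0.01, 0.01, 0.01], "dy":[0, 0, 0, 0], "dz":[0, 0, 0, 0], "ax":[0, 0, 0, 0], "ay":[0, 0, 0, 0], "az":[0, 0, 0, 0]}}}

```text
time: 4.85
tcp_pos: [0.5179, -0.0225, 0.1146]
ee_rot: [0.005, 0.593, 0.805, -0.002]
contact_force: [16.1, -41.9, -2.6]
width: 0.0004
grasp_force: 27.1
```

```bash
python3 -c "
from go import *
delta(R2w(Q,[0,.072,.114]))
save(manip.capture('wrist'),'pics/w2.png',(0,0,640,400),1.25)"
```

```text
t 4.85 tcp [ 0.51790072 -0.02248218  0.11463595] delta tool [ 0.0008 -0.001   0.0006]
toolx yaw 1.8730062488459953
```

View pics/w2.png

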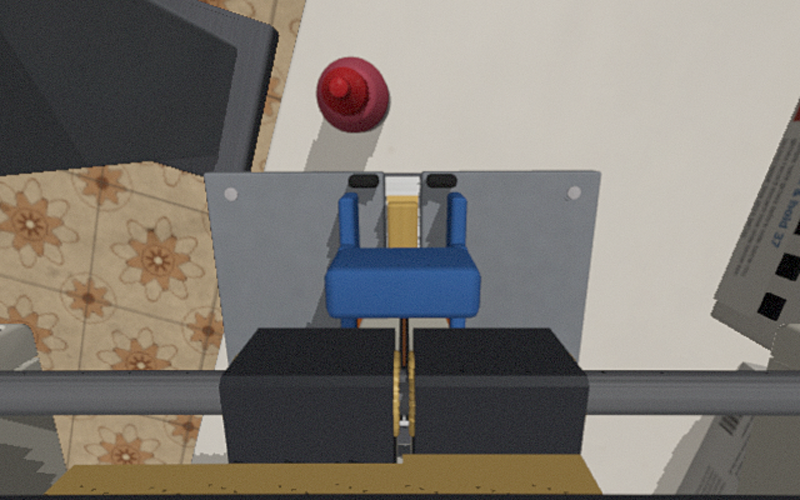

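```bash
python3 - <<'E'
from go import *
f=lambda a:np.array(a,float)/1.25-.1
def toR(w):
    d=w[:,:2]-Q[:2];c,s=np.cos(Q[2]),np.sin(Q[2]);return np.c_[c*d[:,0]+s*d[:,1],-s*d[:,0]+c*d[:,1]].round(4).tolist()
c1=dict(np.load("w1.npz"));c2=manip.camera_info("wrist")
for z in(.085,.095,.105): print(z,toR(p2w(c1,f([(374,32),(442,32)]),z)),toR(p2w(c2,f([(348,194),(457,194)]),z)))
print("rubber",toR(p2w(c2,f([(363,187),(441,187)]),.085)),"stop top rear w1,w2",toR(p2w(c1,f([(368,49),(449,49)]),.142)),toR(p2w(c2,f([(334,250),(472,250)]),.142)))
E
```

```text
0.085 [[-0.0259, 0.0617], [0.0256, 0.0616]] [[-0.0261, 0.1188], [0.0247, 0.1187]]
0.095 [[-0.0252, 0.0595], [0.0247, 0.0594]] [[-0.0247, 0.1202], [0.0235, 0.1201]]
0.105 [[-0.0246, 0.0572], [0.0239, 0.0571]] [[-0.0234, 0.1215], [0.0222, 0.1214]]
rubber [[-0.019, 0.1221], [0.0172, 0.122]] stop top rear w1,w2 [[-0.0263, 0.039], [0.0256, 0.0389]] [[-0.0241, 0.1073], [0.0232, 0.1071]]
```

Converted, -0.05 m / 0.6 = -0.0833, -0.03 m / 0.6 = -0.05.

Call:
{"method": "drive_effector", "body": {"increments": {"aperture":[0, 0, 0, 0, 0, 0, 0, 0], "dx":[-0.005, -0.0067, -0.0067, -0.0067, -0.01, -0.0167, -0.0167, -0.0167], "dy":[0, 0, 0, 0, 0, 0, 0, 0], "dz":[0, 0, -0.01, -0.02, -0.05, -0.0833, -0.0833, -0.0833], "ax":[0, 0, 0, 0, 0, 0, 0, 0], "ay":[0, 0, 0, 0, 0, 0, 0, 0], "az":[0, 0, 0, 0, 0, 0, 0, 0]}}}

```text
time: 5.7
tcp_pos: [0.519, -0.0274, 0.1634]
ee_rot: [0.0, 0.592, 0.806, 0.0]
contact_force: [-0.1, -0.5, -0.0]
width: 0.0006
grasp_force: 0.0
```

```bash
python3 -c "
from go import *
delta(R2w(Q,[0,-.116,.16]))"
```

```text
t 5.7 tcp [ 0.51900543 -0.0273917   0.16335056] delta tool [-0.1822 -0.0005  0.0034]
toolx yaw 1.874683872434717
```

```bash
python3 - <<'E'
from go import *
s=manip.state();w=s["ee_rot"];R=Ro.from_quat([w[1],w[2],w[3],w[0]]).as_matrix()
ci=manip.camera_info("wrist")
for z in(0,-.01,-.02,-.04,-.06):
    P=[s["tcp_pos"]+R@[x,y,z] for x,y in((0,0),(.0075,.0175),(.0075,-.0175),(.0125,.0175))]
    print(z,(w2p(ci,P)*1.25).round().tolist())
E
```

```text
0 [[407.0, 314.0], [448.0, 298.0], [365.0, 298.0], [448.0, 287.0]]
-0.01 [[407.0, 324.0], [450.0, 307.0], [363.0, 307.0], [451.0, 295.0]]
-0.02 [[407.0, 335.0], [453.0, 317.0], [361.0, 317.0], [454.0, 305.0]]
-0.04 [[407.0, 362.0], [460.0, 342.0], [355.0, 342.0], [461.0, 328.0]]
-0.06 [[408.0, 397.0], [469.0, 374.0], [347.0, 374.0], [470.0, 358.0]]
```

Converted, -0.182 m / 0.6 = -0.3033, -0.05 m / 0.6 = -0.0833.

Call:
{"method": "drive_effector", "body": {"increments": {"aperture":[0, 0, 0, 0, 0, 0, 0, 0, 0], "dx":[-0.0833, -0.1667, -0.25, -0.3033, -0.3033, -0.3033, -0.3033, -0.3033, -0.3033], "dy":[0, 0, 0, 0, 0, 0, 0, 0, 0], "dz":[0, 0, 0, 0, 0.0167, 0.05, 0.075, 0.075, 0.075], "ax":[0, 0, 0, 0, 0, 0, 0, 0, 0], "ay":[0, 0, 0, 0, 0, 0, 0, 0, 0], "az":[0, 0, 0, 0, 0, 0, 0, 0, 0]}}}

```text
time: 6.6
tcp_pos: [0.5733, -0.2005, 0.1185]
ee_rot: [-0.0, 0.592, 0.806, -0.0]
contact_force: [0.6, -0.7, 0.2]
width: 0.0008
grasp_force: 0.0
```

```bash
python3 -c "
from go import *
delta(R2w(Q,[0,-.116,.09]))
save(manip.capture('wrist'),'pics/w3.png',(0,0,640,400),1.25)"
```

```text
t 6.6 tcp [ 0.5733411  -0.20048492  0.11847059] delta tool [-0.0008 -0.0005  0.0285]
toolx yaw 1.8754013596596937
```

View pics/w3.png

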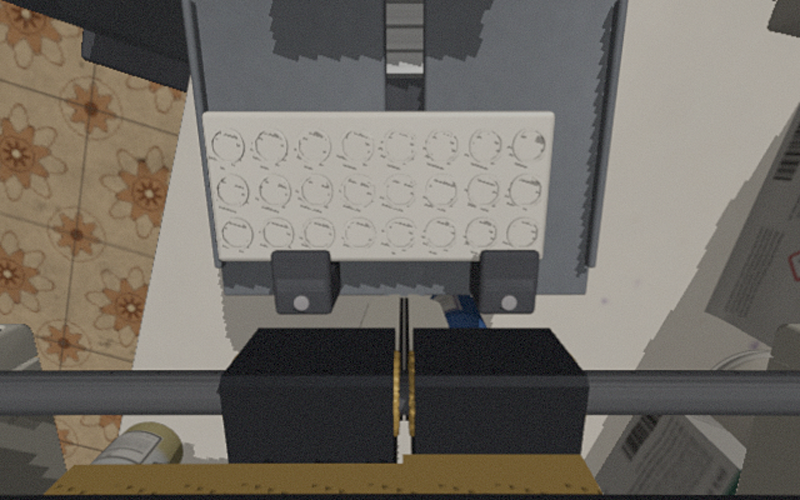

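Converted, 0.027 m / 0.6 = 0.045, -0.008 m / 0.6 = -0.0133.

Call:
{"method": "drive_effector", "body": {"increments": {"aperture":[0.03, 0.03, 0.03, 0.03, 0.03, 0.03, 0.03, 0.03, 0.03, 0.03], "dx":[0, 0, 0, 0, 0, 0, 0, 0, 0, 0], "dy":[-0.0133, -0.0133, -0.0133, -0.0133, -0.0133, -0.0133, -0.0133, -0.0133, -0.0133, -0.0133], "dz":[0, 0, 0.0083, 0.0167, 0.025, 0.0333, 0.04, 0.045, 0.045, 0.045], "ax":[0, 0, 0, 0, 0, 0, 0, 0, 0, 0], "ay":[0, 0, 0, 0, 0, 0, 0, 0, 0, 0], "az":[0, 0, 0, 0, 0, 0, 0, 0, 0, 0]}}}

```text
time: 7.65
tcp_pos: [0.5694, -0.2035, 0.0945]
ee_rot: [0.004, 0.592, 0.806, 0.002]
contact_force: [20.9, 3.5, 14.3]
width: 0.0265
grasp_force: 10.4
```

```bash
python3 -c "
from go import *
delta(R2w(Q,[0,-.116,.09]))
save(manip.capture('wrist'),'pics/w4.png',(0,0,640,400),1.25)"
```

```text
t 7.65 tcp [ 0.56935904 -0.20354172  0.0944871 ] delta tool [0.001  0.0042 0.0045]
toolx yaw 1.8753465465027719
```

View pics/w4.png

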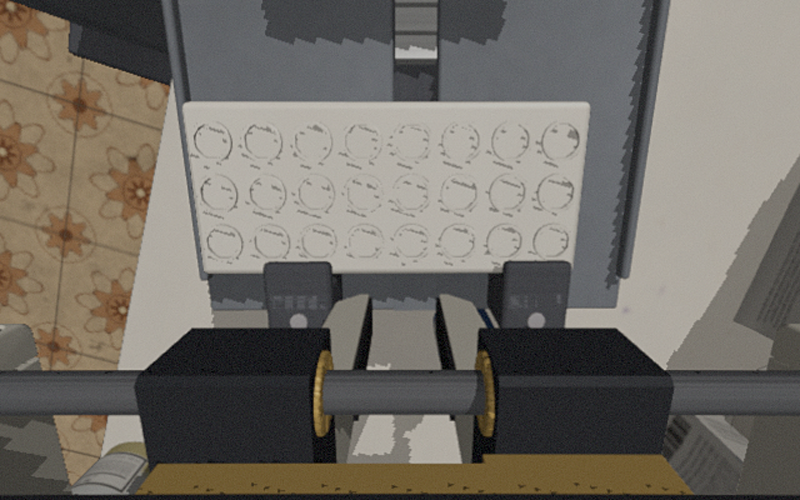

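The picture shows both thick fingers down in the gap. The left one at (335–370, 295) is against the left claw, so I'll close them.

Converted, 0.004 m / 0.6 = 0.0067, -0.002 m / 0.6 = -0.0033.

Call:
{"method": "drive_effector", "body": {"increments": {"aperture":[0, 0, 0, 0, 0, 0, 0], "dx":[0, 0, 0, 0, 0, 0, 0], "dy":[0.0067, 0.0067, 0.0067, 0, -0.0033, -0.0033, -0.0033], "dz":[0, 0, 0, 0, 0, 0, 0], "ax":[0, 0, 0, 0, 0, 0, 0], "ay":[0, 0, 0, 0, 0, 0, 0], "az":[0, 0, 0, 0, 0, 0, 0]}}}

```text
time: 8.4
tcp_pos: [0.5638, -0.2042, 0.0917]
ee_rot: [0.0, 0.592, 0.806, 0.0]
contact_force: [-0.2, -0.3, 0.2]
width: 0.0008
grasp_force: 0.0
```

```bash
python3 -c "
from go import *
delta(R2w(Q,[-.010,-.086,.09]))"
```

```text
t 8.4 tcp [ 0.56383383 -0.20418222  0.09167631] delta tool [ 0.0299 -0.0003  0.0017]
toolx yaw 1.874605909393244
```

Converted, 0.037 m / 0.6 = 0.0617, 0.035 m / 0.6 = 0.0583.

Call:
{"method": "drive_effector", "body": {"increments": {"aperture":[0, 0, 0, 0, 0, 0, 0, 0, 0, 0, 0, 0], "dx":[0.0067, 0.0133, 0.0183, 0.0233, 0.0283, 0.0333, 0.0383, 0.0433, 0.0483, 0.0533, 0.0583, 0.0617], "dy":[0, 0, 0, 0, 0, 0, 0, 0, 0, 0, 0, 0], "dz":[0, 0, 0, 0, 0, 0, 0, 0, 0, 0, 0, 0], "ax":[0, 0, 0, 0, 0, 0, 0, 0, 0, 0, 0, 0], "ay":[0, 0, 0, 0, 0, 0, 0, 0, 0, 0, 0, 0], "az":[0, 0, 0, 0, 0, 0, 0, 0, 0, 0, 0, 0]}}}

```text
time: 9.6
tcp_pos: [0.5528, -0.1685, 0.0917]
ee_rot: [0.0, 0.592, 0.806, 0.0]
contact_force: [0.8, -0.8, -0.9]
width: 0.0003
grasp_force: 0.4
```

Call:
{"method": "drive_effector", "body": {"increments": {"aperture":[0, 0, 0, 0, 0, 0, 0, 0, 0, 0, 0, 0], "dx":[0, 0, -0.0067, -0.025, -0.05, -0.06, -0.06, -0.06, -0.06, -0.06, -0.06, -0.06], "dy":[0, 0, 0, 0, 0, 0, 0, 0, 0, 0, 0, 0], "dz":[0, 0, 0, 0, 0, -0.0167, -0.0833, -0.1667, -0.25, -0.3, -0.3, -0.3], "ax":[0, 0, 0, 0, 0, 0, 0, 0, 0, 0, 0, 0], "ay":[0, 0, 0, 0, 0, 0, 0, 0, 0, 0, 0, 0], "az":[0, 0, 0, 0, 0, 0, 0, 0, 0, 0, 0, 0]}}}

```text
time: 10.8
tcp_pos: [0.5638, -0.2036, 0.2724]
ee_rot: [0.001, 0.592, 0.806, 0.0]
contact_force: [0.7, -0.3, 0.0]
width: 0.0004
grasp_force: 0.0
```

```bash
python3 -c "
from go import *
ci=manip.camera_info('wrist');np.savez('w5.npz',K=ci['K'],distortion=ci['distortion'],pose=ci['pose'])
save(manip.capture('wrist'),'pics/w5.png',(0,0,640,400),1.25)"
```

```text
(no output)
```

View pics/w5.png

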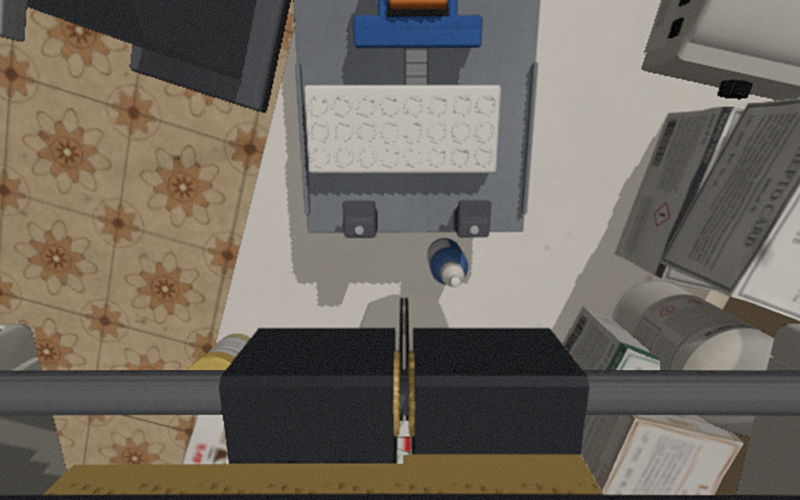

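The tile, at (305–500, 86–173), is now clear of the claws (front edge at row 202) and of the jaw lip (row 47). I'll check the numbers, then hand in.

```bash
python3 - <<'E'
from go import *
f=lambda a:np.array(a,float)/1.25-.1
def toR(w):
    d=w[:,:2]-Q[:2];c,s=np.cos(Q[2]),np.sin(Q[2]);return np.c_[c*d[:,0]+s*d[:,1],-s*d[:,0]+c*d[:,1]].round(4).tolist()
ci=dict(np.load("w5.npz"))
t=toR(p2w(ci,f([(305,86),(500,86),(308,172),(496,172)]),.101))
l=toR(p2w(ci,f([(354,44),(481,44)]),.109));print(t,l)
if min(t[2][1],t[3][1])>-.085 and min(a[1] for a in l)-max(t[0][1],t[1][1])>.008 and min(a[1] for a in l)>.018: print(manip.hand_in())
E
```

```text
[[-0.0849, -0.0039], [0.062, -0.004], [-0.0866, -0.0676], [0.0626, -0.0677]] [[-0.0463, 0.0233], [0.0449, 0.0233]]
the job is handed in; nothing more can be done
None
```

The job is handed in, with no verdict returned: my last wrist-camera measurements put the jaw at its back stops and the tile square on the platform, about 22 mm clear of the claw lips and 27 mm clear of the jaw lip, with the gripper well above everything.

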